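Ready the touch-up paint kit

TASK

Get the touch-up kit ready: loosen the settled pigment by picking up the closed paint bottle with the red cap and tipping it over until its cap points at least 40 degrees below level, keeping it there for a second or so, and set it down gently, upright, wholly on the yellow round pad of the blue tray. Also lay the loose orange-handled brush flat in the tray's long bay next to the wide brush, lined up with it and with its bristles pointing the same way. Leave the other bottle, the wide brush and the tape where they are.

Things in the scene. Friction and masses are not known exactly. Their poses are not given: they have to be found in the camera images.
- paint: Paint bottle, closed, white plastic with a red band and red cap; round, 56 mm diameter straight wall up to 112 mm, shoulder to a neck at 126 mm, cap 34 mm diameter, total height 160 mm, about 0.25 kg, centre of mass about 65 mm up. It stands upright at the start. Origin: centre of its underside; z points to the cap.
- paint_cap (a point): Centre of the top of the red cap, 160 mm above the bottle's underside.
- cleaner: Bystander: bottle of the same shape and size, grey with a black band and black cap, standing upright. Origin: centre of its underside.
- tray: Blue steel tray, fixed, 290 mm (its x) by 260 mm (its y), floor 4 mm thick, walls 4 mm thick and 14 mm high measured from the table. A 14 mm high wall along x at y = -1 mm divides it: the pad's side spans y 1 to 121 mm, the brush bay y -131 to -3 mm, both x -141 to 141 mm. Origin on the table; x is the long way of the bay, towards which the wide brush's bristles point.
- pad (a point): Centre of the top of the yellow round pad in the tray, 100 mm diameter, top 7 mm above the table.
- bay (a point): Centre of the floor of the brush bay, 4 mm above the table; axes as the tray's.
- brush: Orange-handled brush, rigid, lying flat on the table, 180 mm long along its x, 12 mm thick, 50 g. Orange handle 16 mm wide from x -90 to 20 mm, steel ferrule and dark brown bristles 22 mm wide from x 20 to 90 mm. Origin: middle of its underside; x points to the bristles.
- brush_tip (a point): End of the orange brush's bristles, x = 90 mm, 6 mm above its underside.
- brush_grip (a point): Point on the orange brush's handle, x = -10 mm, 6 mm above its underside, good to grip across the 16 mm handle.
- wide_brush: Bystander: wide brush with a pale wooden handle and black bristles, same lengths (180 mm, x to the bristles) with a 34 mm wide head, 12 mm thick. It lies in the brush bay near its outer (-y) wall. Origin: middle of its underside.
- tape: Bystander: yellow roll of masking tape, 84 mm diameter, 24 mm high, lying flat on the table. Origin: centre of its underside.
Mind the look-alikes: they are no part of the job. There is more than one size of the paint; the one meant has the size given above.

How it is judged:
By the outcome, as a careful person would: the job done as asked, in the order asked, and still so for the second after the job is handed in, with the robot touching nothing.
It also fails if it takes over 72 s, if anything falls off the work surface, if the arm or the gripper's body presses on something with over 40 N, if the wrist force passes 120 N, or if a joint passes its speed limit or range.

ROBOT

A 7-joint arm with a two-finger parallel gripper is mounted at the origin on the work surface. World frame = base frame: x ahead of the robot, y to its left, z up, the work surface at z = 0. Lengths are in m, angles in rad, forces in N, time in s.
With the tool pointing down it reaches from about 0.425 to 0.925 m from the base axis. Payload 6.8 kg.
Tool frame: the origin (TCP) lies midway between the tips of the shut fingers; the grasp point (between the pads) lies 19 mm behind it; z points along the fingers, y is the line along which they close (so a half turn about z gives the same grasp; the last joint's range is limited). The gripper opens to 85 mm and grips with 20 to 120 N. Pads are 22 mm wide; open, the fingers measure 114 mm over their backs; the gripper's body (76 mm by 85 mm) begins 54 mm behind the grasp point. The pads swing forward as they close: fully open they stand 13 mm farther back than shut.
Start: joints at [1.188, 0.477, 0.022, 1.555, -0.011, 1.109, -0.083], TCP at [0.183, -0.65, 0.231] pointing down, gripper open.
Joint ranges: [-2.96, 2.96], [-0.34, 2.1], [-1.41, 1.46], [0.24, 2.44], [-1.37, 4.51], [0.17, 1.92], [-2.96, 2.96]. Speed limits (rad/s): [2.39, 2.39, 3.14, 3.14, 3.14, 3.14, 3.14].

INTERFACE

Orientations are given as a unit quaternion [w, x, y, z].
In Python, from station import * gives the robot as it stands.
- The arm moves only by the shell command python3 -m creep 'ROWS' [FORCE]. ROWS is JSON, a list of rows, each a list of 7 numbers: the gripper command: -1 is shut, 1 is fully open, values between are in proportion, then the shift along the world's x, y, z in mm, then the turn, a rotation vector about the world's x, y, z in rad. A call has 1 to 5 rows; each row shifts and turns the commanded pose from where the row before left it; what a row does not reach is not made up. A row lasts 1/8 s, in which the tool goes at most 62.5 mm and 10.7 degrees, less where a joint would pass 70% of its speed; a pose out of reach is approached as far as the arm can. A call is refused whole if a number of a shift passes 62.5 or a number of a turn 0.188, either way. A call with a gripper value outside its range is refused whole. The fingers move at their own pace and stop on an object; FORCE is the grip in N (left out, the last holds). Time passes only in rows, so rows that do not move let the fingers close. It gives the time, the measured TCP pose, the force, the opening and the grip force at its end, in the units of the state.
- get_obs(): the state, without advancing time (a new reading comes with each control period).
- read_camera(name): name is "scene" or "top"; returns (picture, depth): 420x560x3 uint8, red, green, blue; 420x560 float32, m along the optical axis (not along the pixel's ray), 0 where there is no reading.
- camera_params(name): a dict with "intrinsics" (3x3 intrinsics, pixels), "k1" (the pictures are not rectified: a ray, as slopes to the right and down, at radius r is drawn at 1 + k1 r^2 times it, then the intrinsics apply), "cam_to_world" (4x4, takes a point from camera to world coordinates). Camera axes: x right, y up, looking along -z (the intrinsics and any distortion apply to the point x, -y, -z); pixel columns grow to the right and rows downward; lengths in m; the calibration is good to about 2 mm. A picture is of the moment at which its call begins. camera_params takes no time and is no camera call.
- hand_in(): hands the job in; it is judged then, once.
The state is a dict: "t": time; "q": joint angles; "joint_vel": joint speeds; "joint_torque": joint torques, N m; "eef_pos": TCP position; "tool_rot": TCP orientation; "contact_force": force on the tool from outside, world axes, zero at the start; "torque": the same for the moment, N m; "gripper_width": opening from 0.0 (shut) to 1.0 (fully open); "grasp_force": force on a finger pad.
Only numpy, scipy, OpenCV 4.12 (cv2) and the standard library are available. Lean on these libraries where they do the work, as an engineer would, in place of code of your own. Each camera call takes 0.05 s, during which the arm holds its last target. There are 200 camera calls.

## Working session

There is one attempt and no reset: what is moved stays moved. The work goes in short steps, Python scripts to look and compute and a shell command to move; the robot and the scene stay as the last step left them, time stands still between calls to the robot, and variables do not carry over. Pictures are saved under pics/ and viewed, at most 10 in all, crops included, and the job is handed in when it is done.

```bash
mkdir -p pics; ls
python3 - <<'E'
from station import *
import cv2,numpy as np
for n in("scene","top"):
    p,d=read_camera(n); cv2.imwrite(f"pics/{n}0.png",p[:,:,::-1]); np.save(f"pics/{n}0.npy",d)
    c=camera_params(n); print(n,c["intrinsics"],c["k1"],np.round(c["cam_to_world"],3))
print(get_obs())
E
```

```text
pics
scene [[388.37347951   0.         277.34451486]
 [  0.         388.37347951 220.20815513]
 [  0.           0.           1.        ]] -0.047995030619195786 [[ 0.142 -0.695  0.705  1.203]
 [ 0.99   0.113 -0.089 -0.044]
 [-0.018  0.71   0.704  0.806]
 [ 0.     0.     0.     1.   ]]
top [[515.13468039   0.         272.65170115]
 [  0.         515.13468039 204.05971433]
 [  0.           0.           1.        ]] -0.0200004980941663 [[ 0.024  0.988 -0.153  0.359]
 [-0.999  0.028  0.026  0.076]
 [ 0.03   0.153  0.988  1.201]
 [ 0.     0.     0.     1.   ]]
{'t': 0.1, 'q': array([ 1.18788066,  0.47775033,  0.02233022,  1.55635028, -0.01153007,
        1.10929542, -0.08309375]), 'joint_vel': array([-0.0002191 , -0.00193358, -0.00040694, -0.00235413, -0.00063071,
        0.00125162,  0.00134667]), 'joint_torque': array([ 4.47326587e-03, -5.97759748e+01,  1.61406722e+00, -2.81955385e+01,
        1.28859075e-02,  5.03716234e-03, -1.09596138e-05]), 'eef_pos': array([ 0.18303426, -0.64915396,  0.23040161]), 'tool_rot': array([-8.22682548e-04,  9.90572401e-01,  1.36987648e-01, -1.59395933e-04]), 'contact_force': array([ 0.18331599,  0.29579484, -0.61328212]), 'torque': array([0.01860648, 0.00320011, 0.00415039]), 'grasp_force': 0.0, 'gripper_width': 0.9975434388276008}
```

View pics/scene0.png

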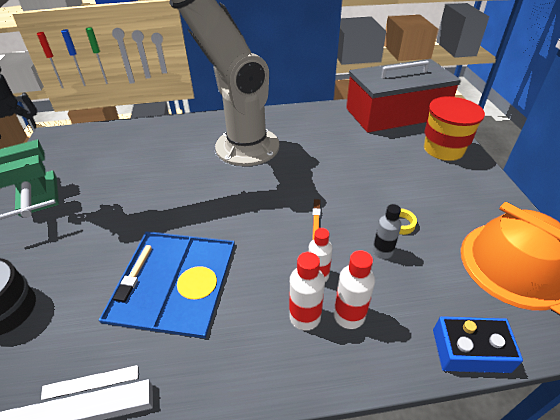

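View pics/top0.png

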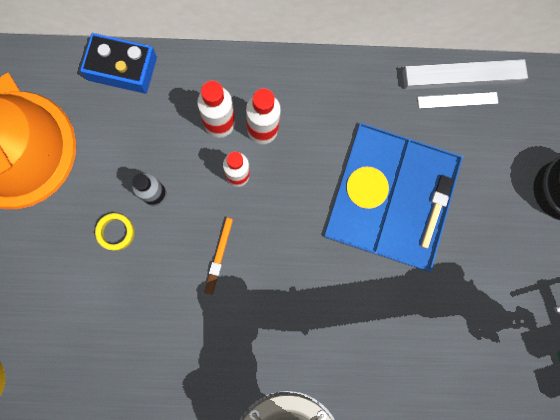

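The scene shows the small red-capped bottle at (320,255), with two red-capped bottles in front at (307,290) and (354,290). In the top view these are (236,168), (214,110) and (263,117). The other top-view positions are cleaner (148,188), brush with handle end (229,217) and bristles (209,293), pad (368,187), and wide brush from (426,246) to bristles (444,178). Next I'll measure the three bottles' sizes.

```bash
cat > h.py <<'E'
from station import *
import cv2,numpy as np
def ray(n,u,v):
    c=camera_params(n);K=np.array(c["intrinsics"]);M=np.array(c["cam_to_world"])
    a=cv2.undistortPoints(np.array([[[u,v]]],float),K,np.array([c["k1"],0,0,0,0.]))[0,0] 
    return M[:3,3],M[:3,:3]@np.array([a[0],-a[1],-1.])   # depth-scaled ray
def atz(n,u,v,z):
    o,r=ray(n,u,v); return o+r*(z-o[2])/r[2]
def atd(n,u,v,d):
    o,r=ray(n,u,v); return o+r*d
def tri(a,b):
    (o,r),(p,s)=ray("top",*a),ray("scene",*b)
    t=np.linalg.lstsq(np.c_[r,-s],p-o,rcond=None)[0]
    return (o+r*t[0]+p+s*t[1])/2, np.linalg.norm(o+r*t[0]-p-s*t[1])
def cloud(n,d):
    c=camera_params(n);K=np.array(c["intrinsics"]);M=np.array(c["cam_to_world"])
    v,u=np.mgrid[:420,:560]
    a=cv2.undistortPoints(np.c_[u.ravel(),v.ravel()].astype(float)[:,None],K,np.array([c["k1"],0,0,0,0.]))[:,0]
    P=np.c_[a[:,0],-a[:,1],-np.ones(len(a))]*d.ravel()[:,None]
    return (P@M[:3,:3].T+M[:3,3]).reshape(420,560,3)
E
python3 - <<'E'
from h import *
np.set_printoptions(precision=4,suppress=True)
im=cv2.imread("pics/top0.png");d=np.load("pics/top0.npy");P=cloud("top",d)
h=cv2.cvtColor(im,cv2.COLOR_BGR2HSV)
ims=cv2.imread("pics/scene0.png");S=cloud("scene",np.load("pics/scene0.npy"))
for nm,(u,v) in dict(small=(235,160),bigL=(212,92),bigR=(264,100),clean=(148,182)).items():
    q=P[v-25:v+40,u-25:u+25].reshape(-1,3); q=q[q[:,2]>.02]
    zt=np.percentile(q[:,2],98); c=q[q[:,2]>zt-.008]; print(nm,"ztop",zt,"capctr",(c.max(0)+c.min(0))/2,"capsize",np.ptp(c,axis=0))
def seg(m,P,nm):
    n,l,s,c=cv2.connectedComponentsWithStats(m.astype(np.uint8))
    i=1+s[1:,4].argmax(); print(nm,c[i],s[i],"world",np.nanmean(P[l==i],0)); return l==i
m=(h[...,0]>22)&(h[...,0]<35)&(h[...,1]>150)&(h[...,2]>120); m[:,:320]=0;m[:,:]&=True
seg(m&(np.arange(560)[None]<400)&(np.arange(420)[:,None]<230),P,"pad")
for nm,(u,v) in dict(hEnd=(229,217),tip=(209,293),wEnd=(426,246),wTip=(444,178)).items(): print(nm,atz("top",u,v,.012 if nm[0]!='w' else .016))
for nm,(u,v) in dict(tA=(360,124),tB=(461,156),tC=(430,270),tD=(323,235)).items(): print(nm,atz("top",u,v,.014))
print(tri((235,155),(321,235)),tri((264,96),(0,0))[1])
a=cv2.resize(im[70:310,110:290],None,fx=2.4,fy=2.4,interpolation=2)
b=cv2.resize(ims[190:340,270:440],None,fx=2.2,fy=2.2,interpolation=2)
o=np.zeros((576,800,3),np.uint8);o[:a.shape[0],:a.shape[1]]=a;o[:b.shape[0],430:430+b.shape[1]]=b[:,:370];cv2.imwrite("pics/crop1.png",o)
E
```

```text
small ztop 0.1653472954127625 capctr [0.4933 0.1111 0.6794] capsize [0.2691 0.0695 1.0441]
bigL ztop 0.2148206942528044 capctr [0.56   0.1382 0.7042] capsize [0.4023 0.1236 0.9945]
bigR ztop 0.2142716752344454 capctr [0.5534 0.0747 0.7041] capsize [0.3891 0.0442 0.9946]
clean ztop 0.1639525389386557 capctr [0.4672 0.2075 0.6787] capsize [0.2168 0.2622 1.0454]
pad [367.1736 187.1238] [ 347  167   42   41 1325] world [ 0.5905 -0.1777  0.0117]
hEnd [0.5102 0.1457 0.012 ]
tip [0.3351 0.1847 0.012 ]
wEnd [ 0.4543 -0.3139  0.016 ]
wTip [ 0.6171 -0.3608  0.016 ]
tA [ 0.7441 -0.1605  0.014 ]
tB [ 0.6728 -0.4046  0.014 ]
tC [ 0.3992 -0.3228  0.014 ]
tD [ 0.4739 -0.0735  0.014 ]
(array([0.6206, 0.1284, 0.1616]), np.float64(0.0017888322174650477)) 0.38473972071673435
```

View pics/crop1.png

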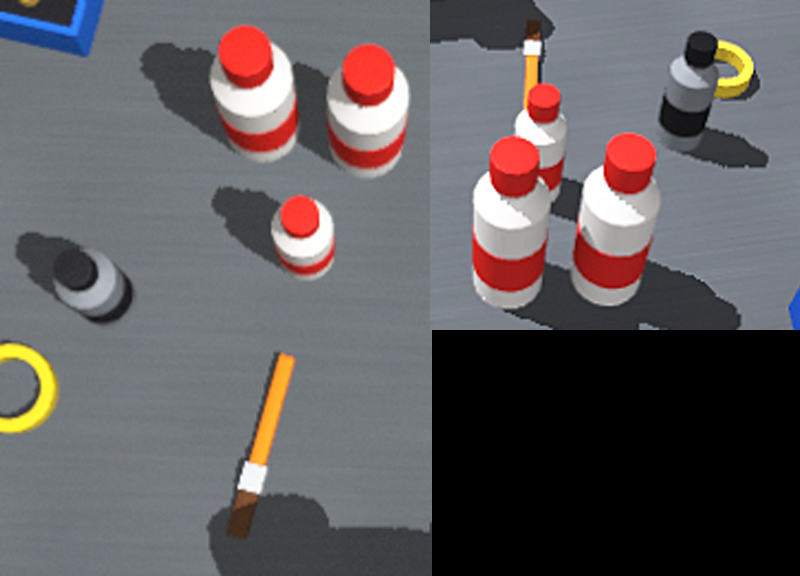

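The bottles seen in the crop are:
- Small red-capped bottle, crop (300,216), top (235,159): cap top is 0.162–0.165 m high.
- Two large red-capped bottles, top (212,92) and (264,100): 0.215 m high.

Only the small one fits the 160 mm description, so that is the paint bottle.

```bash
python3 - <<'E'
from h import *
np.set_printoptions(precision=4,suppress=True)
print("cap",tri((234.6,158.8),(321.8,233.2)), atz("top",234.6,158.8,.16))
print("pad",tri((367.5,187),(197,282.5)),atz("top",367.5,187,.007))
print("bigR cap",atz("top",264,98,.212),"bigL",atz("top",212,90,.212),"cleaner",atz("top",146,183,.16))
print("brush mid ferr",tri((215.6,269),(317,211)))
print("hEnd",atz("top",229.2,217.5,.012),"tip",atz("top",209.2,293.7,.012))
P=cloud("top",np.load("pics/top0.npy"));
for u,v in((367,187),(222,240),(390,225),(436,215)):print(P[v,u])
E
python3 -m creep '[[0.65,40,50,20,0,0,0.18],[0.65,40,50,20,0,0,0.18],[0.65,40,50,20,0,0,0.18],[0.65,40,40,20,0,0,0.18],[0.65,40,30,20,0,0,0.18]]'; python3 -c "
from station import *;print(get_obs()['q'].round(3))"
```

```text
cap (array([0.6134, 0.1306, 0.1594]), np.float64(0.0011871248618866082)) [0.6131 0.1299 0.16  ]
pad (array([ 0.5918, -0.1783,  0.0066]), np.float64(0.0023922007227147636)) [ 0.5917 -0.1794  0.007 ]
bigR cap [0.7275 0.0728 0.212 ] bigL [0.7407 0.1776 0.212 ] cleaner [0.5568 0.3092 0.16  ]
brush mid ferr (array([0.39  , 0.1742, 0.0139]), np.float64(0.005011203042845755))
hEnd [0.5091 0.1452 0.012 ] tip [0.3336 0.1841 0.012 ]
[ 0.5913 -0.1778  0.0087]
[0.4563 0.1598 0.0127]
[ 0.5023 -0.2323  0.0069]
[ 0.5279 -0.3397  0.0149]
t: 0.72
eef_pos: [0.376, -0.4378, 0.3278]
tool_rot: [-0.0, 0.83, 0.557, -0.0]
contact_force: [0.7, -0.7, 0.3]
gripper_width: 0.825
grasp_force: 0.0
[ 0.96   0.254 -0.254  1.659  0.067  1.238  0.303]
```

```bash
python3 -m creep '[[0.65,50,40,0,0,0,0.185],[0.65,50,40,0,0,0,0.185],[0.65,45,40,0,0.18,0,0.01],[0.65,45,40,0,0.18,0,0],[0.65,40,40,0,0.18,0,0]]';python3 -c "
from station import *;print(get_obs()['q'].round(3))"; python3 -m creep '[[0.65,0,30,0,0.18,0,0],[0.65,0,30,0,0.18,0,0],[0.65,0,30,0,0.18,0,0],[0.65,0,30,0,0.18,0,0]]'; python3 -c "
from station import *;print(get_obs()['q'].round(3))"
```

```text
t: 1.35
eef_pos: [0.6042, -0.2408, 0.3277]
tool_rot: [-0.192, 0.686, 0.676, 0.189]
contact_force: [0.3, -0.1, -0.2]
gripper_width: 0.825
grasp_force: 0.0
[ 0.797  0.58  -0.462  1.318 -0.257  1.507  0.404]
t: 1.85
eef_pos: [0.6027, -0.1221, 0.3269]
tool_rot: [-0.421, 0.575, 0.565, 0.415]
contact_force: [1.0, 0.1, -0.7]
gripper_width: 0.822
grasp_force: 0.0
[ 0.928  0.797 -0.635  1.439 -0.707  1.587  0.516]
```

```bash
python3 -m creep '[[0.65,5,30,-50,0,0,0],[0.65,5,30,-50,0,0,0],[0.65,0,30,-50,0,0,0],[0.65,0,30,-50,0,0,0],[0.65,0,10,-20,0,0,0]]';python3 -m creep '[[0.65,0,0,0,0,0,0]]'
python3 - <<'E'
from h import *
print(get_obs()['q'].round(3))
p,d=read_camera("scene"); p2,d=read_camera("top")
o=np.hstack([p[150:400,200:460],p2[50:300,180:440]]);cv2.imwrite("pics/a.png",cv2.resize(o[:,:,::-1],(800,385),interpolation=2))
E
```

```text
t: 2.48
eef_pos: [0.6107, 0.0103, 0.1047]
tool_rot: [-0.423, 0.575, 0.566, 0.412]
contact_force: [0.2, -0.9, 0.1]
gripper_width: 0.825
grasp_force: 0.0
t: 2.6
eef_pos: [0.6123, 0.0083, 0.1067]
tool_rot: [-0.421, 0.576, 0.566, 0.413]
contact_force: [0.3, -0.9, 1.1]
gripper_width: 0.824
grasp_force: 0.0
[ 0.788  1.034 -0.628  1.628 -0.69   1.196  0.744]
```

View pics/a.png

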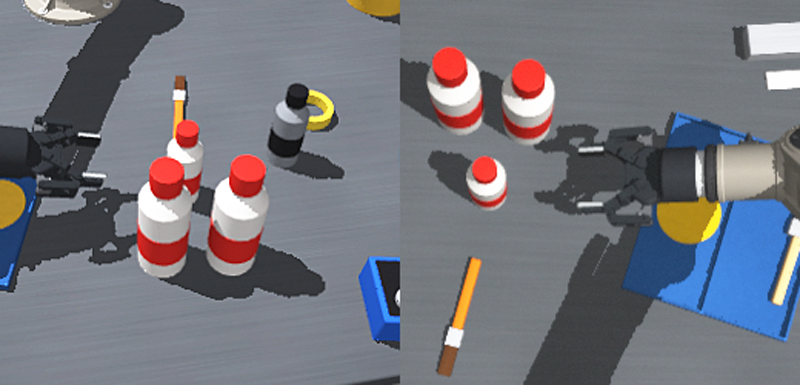

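The picture shows the open fingers (top crop rows 149–206, column ~590) pointing at the paint bottle (487,183). The near finger is clear of the large bottle.

```bash
python3 -m creep '[[0.65,0,40,-26,0,0,0],[0.65,0,35,0,0,0,0],[0.65,0,30,0,0,0,0],[0.65,0,20,0,0,0,0],[0.65,0,12,0,0,0,0]]' && python3 -m creep '[[0.65,0,0,0,0,0,0],[0.1,0,0,0,0,0,0],[-0.3,0,0,0,0,0,0],[-1,0,0,0,0,0,0],[-1,0,0,0,0,0,0]]' 50 && python3 -m creep '[[-1,0,0,0,0,0,0],[-1,0,0,0,0,0,0],[-1,0,0,10,0,0,0]]'
```

```text
t: 3.32
eef_pos: [0.6135, 0.145, 0.0822]
tool_rot: [-0.419, 0.576, 0.567, 0.413]
contact_force: [-0.1, 0.3, 0.2]
gripper_width: 0.825
grasp_force: 0.0
t: 3.95
eef_pos: [0.6131, 0.1445, 0.0811]
tool_rot: [-0.42, 0.576, 0.567, 0.413]
contact_force: [-0.1, -1.6, 0.4]
gripper_width: 0.638
grasp_force: 52.6
t: 4.32
eef_pos: [0.6117, 0.1451, 0.0902]
tool_rot: [-0.421, 0.576, 0.567, 0.412]
contact_force: [-1.1, -0.2, -2.0]
gripper_width: 0.639
grasp_force: 52.6
```

```bash
python3 -m creep '[[-1,0,0,50,0,0,0],[-1,0,0,50,0,0,0],[-1,0,-40,50,0,0,0],[-1,0,-50,50,0.09,0,0],[-1,0,-50,40,0.09,0,0]]' && python3 -m creep '[[-1,0,-20,0,0,0.179,-0.022],[-1,0,-20,0,0,0.179,-0.022],[-1,0,0,0,0,0.179,-0.022],[-1,0,0,0,0,0.179,-0.022],[-1,0,0,0,0,0.179,-0.022]]'
python3 - <<'E'
from h import *
print(get_obs()['q'].round(3))
E
```

```text
t: 4.95
eef_pos: [0.6116, 0.0128, 0.3256]
tool_rot: [-0.471, 0.535, 0.528, 0.462]
contact_force: [0.1, 0.9, -2.4]
gripper_width: 0.634
grasp_force: 53.5
t: 5.58
eef_pos: [0.6118, -0.0263, 0.3232]
tool_rot: [-0.628, 0.711, 0.241, 0.207]
contact_force: [0.6, 0.3, -2.6]
gripper_width: 0.636
grasp_force: 53.6
[ 0.801  0.805 -0.568  1.566 -0.92   1.548 -0.274]
```

```bash
python3 -m creep '[[-1,0,0,0,0,0.179,-0.022],[-1,0,0,0,0,0.179,-0.022],[-1,0,0,0,0,0.179,-0.022],[-1,0,0,0,0,0.179,-0.022],[-1,0,0,0,0,0.179,-0.022]]' && python3 -m creep '[[-1,0,0,0,0,0.179,-0.022],[-1,0,0,0,0,0.179,-0.022],[-1,0,0,0,0,0.179,-0.022],[-1,0,0,0,0,0.179,-0.022],[-1,0,0,0,0,0,0]]'
python3 - <<'E'
from h import *
o=get_obs();print(o['q'].round(3))
from scipy.spatial.transform import Rotation as R
f=lambda q:R.from_quat(np.r_[q[1:],q[0]])
b=f(np.array([-.421,.576,.567,.412])).inv().apply([0,0,1]); v=f(o['tool_rot']).apply(b);print(v,np.degrees(np.arcsin(v[2])))
p,d=read_camera("scene");cv2.imwrite("pics/b.png",cv2.resize(p[80:340,130:480,::-1],(700,520),interpolation=2))
E
```

```text
t: 6.2
eef_pos: [0.6119, -0.0262, 0.3232]
tool_rot: [-0.658, 0.742, -0.092, -0.088]
contact_force: [1.3, 0.2, -2.0]
gripper_width: 0.637
grasp_force: 53.6
t: 6.82
eef_pos: [0.612, -0.0261, 0.3232]
tool_rot: [-0.588, 0.661, -0.346, -0.312]
contact_force: [0.3, 0.9, -2.4]
gripper_width: 0.636
grasp_force: 53.5
[ 0.619  0.754 -0.281  1.584 -1.064  1.672 -1.784]
[ 0.55486824 -0.38998457 -0.73486957] -47.29619580745527
```

View pics/b.png

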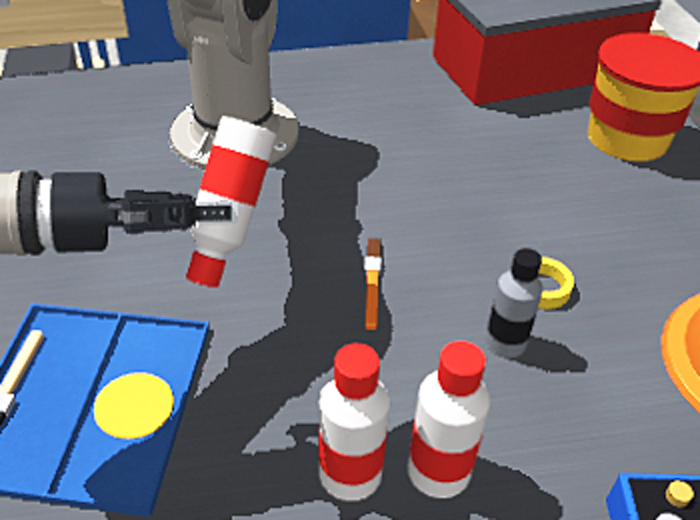

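The paint bottle is held inverted, with its cap at (205,268) pointing down and out at about 47° below level. I'll tip it a little more for margin and hold.

```bash
python3 -m creep '[[-1,0,0,0,0,0.179,-0.022],[-1,0,0,0,0,0,0],[-1,0,0,0,0,0,0],[-1,0,0,0,0,0,0],[-1,0,0,0,0,0,0]]' >/dev/null && python3 -m creep '[[-1,0,0,0,0,0,0],[-1,0,0,0,0,0,0],[-1,0,0,0,0,0,0],[-1,0,0,0,0,0,0],[-1,0,0,0,0,0,0]]' >/dev/null && python3 -m creep '[[-1,0,0,0,0,0,0],[-1,0,0,0,0,0,0],[-1,0,0,0,0,0,0],[-1,0,0,0,0,0,0],[-1,0,0,0,0,0,0]]' && python3 -m creep '[[-1,0,0,0,0,-0.179,0.022],[-1,0,0,0,0,-0.179,0.022],[-1,0,0,0,0,-0.179,0.022],[-1,0,0,0,0,-0.179,0.022],[-1,0,0,0,0,-0.179,0.022]]' && python3 -m creep '[[-1,0,0,0,0,-0.179,0.022],[-1,0,0,0,0,-0.179,0.022],[-1,0,0,0,0,-0.179,0.022],[-1,0,0,0,0,-0.179,0.022],[-1,0,0,0,0,-0.179,0.022]]' && python3 -m creep '[[-1,0,0,0,0,-0.179,0.022],[-1,0,0,0,0,-0.179,0.022],[-1,0,0,0,0,-0.179,0.022],[-1,0,0,0,0,-0.179,0.022],[-1,0,0,0,0,-0.179,0.022]]' ; python3 -c "
from station import *;print(get_obs()['q'].round(3))"
```

```text
t: 8.75
eef_pos: [0.6126, -0.0269, 0.3232]
tool_rot: [-0.558, 0.627, -0.405, -0.363]
contact_force: [-0.6, -0.2, -1.9]
gripper_width: 0.639
grasp_force: 53.5
t: 9.38
eef_pos: [0.6126, -0.0269, 0.3232]
tool_rot: [-0.658, 0.743, -0.088, -0.083]
contact_force: [0.5, 0.6, -1.6]
gripper_width: 0.634
grasp_force: 53.6
t: 10.0
eef_pos: [0.6126, -0.027, 0.3232]
tool_rot: [-0.626, 0.71, 0.245, 0.211]
contact_force: [-0.0, 0.0, -2.4]
gripper_width: 0.638
grasp_force: 53.5
t: 10.62
eef_pos: [0.6125, -0.0271, 0.3231]
tool_rot: [-0.469, 0.534, 0.529, 0.463]
contact_force: [-0.5, -0.4, -1.9]
gripper_width: 0.636
grasp_force: 53.5
[ 0.905  0.855 -0.741  1.562 -0.824  1.469  0.566]
```

```bash
python3 -m creep '[[-1,0,-30,0,-0.09,0,0],[-1,0,-30,0,-0.09,0,0],[-1,-5,-30,-10,0,0,-0.173],[-1,-5,-30,-10,0,0,-0.173],[-1,-4,-20,-10,0,0,-0.173]]' && python3 -m creep '[[-1,0,0,-50,0,0,0],[-1,0,0,-50,0,0,0],[-1,0,0,-50,0,0,0],[-1,0,0,0,0,0,0],[-1,0,0,0,0,0,0]]'
python3 - <<'E'
from h import *
o=get_obs();print(o['q'].round(3))
from scipy.spatial.transform import Rotation as R
f=lambda q:R.from_quat(np.r_[q[1:],q[0]])
b=f(np.array([-.420,.576,.567,.413])).inv().apply([0,0,1]); r=f(o['tool_rot']);v=r.apply(b)
rv=np.cross(v,[0,0,1]);print("tilt axis v",v,"correct",rv)
c=o['eef_pos']-r.apply([0,0,1])*.0145/.954
print("bottle xy",c,"dx",(.5916-c[0])*1e3,(-.179-c[1])*1e3)
for n,(a,bb,cc,dd) in dict(scene=(150,350,120,320),top=(90,290,280,480)).items():
    p,d=read_camera(n); globals()[n]=cv2.resize(p[a:bb,cc:dd,::-1],(400,400),interpolation=2)
cv2.imwrite("pics/c.png",np.hstack([scene,top]))
E
```

```text
t: 11.25
eef_pos: [0.5983, -0.1701, 0.2924]
tool_rot: [-0.297, 0.704, 0.397, 0.508]
contact_force: [-0.2, 0.0, -1.7]
gripper_width: 0.64
grasp_force: 53.6
t: 11.88
eef_pos: [0.5995, -0.167, 0.1454]
tool_rot: [-0.3, 0.701, 0.4, 0.508]
contact_force: [1.0, -0.3, -1.3]
gripper_width: 0.634
grasp_force: 53.6
[ 1.121  0.909 -0.617  1.792 -0.932  1.041  0.819]
tilt axis v [-2.14347568e-03 -7.95312588e-04  9.99997386e-01] correct [-0.00079531  0.00214348  0.        ]
bottle xy [ 0.59227928 -0.17956829  0.14999277] dx -0.6792797018131402 0.568291452207742
```

View pics/c.png

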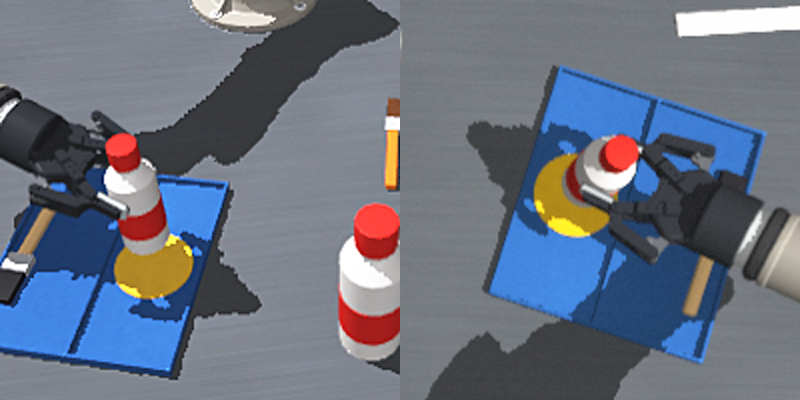

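The bottle is upright above the yellow pad: scene crop shows the bottle at (143,205) over the pad at (153,265), and the gripper is clear of the tray.

```bash
python3 -m creep '[[-1,-1,1,-25,0,0,0],[-1,0,0,-20,0,0,0],[-1,0,0,-5,0,0,0],[-1,0,0,0,0,0,0]]' && python3 -m creep '[[-1,0,0,-2,0,0,0],[-1,0,0,-2,0,0,0],[-1,0,0,0,0,0,0]]'&& python3 -m creep '[[-1,0,0,-2,0,0,0],[-1,0,0,0,0,0,0]]'
```

```text
t: 12.48
eef_pos: [0.5978, -0.1659, 0.0937]
tool_rot: [-0.3, 0.702, 0.4, 0.507]
contact_force: [-1.1, -0.6, -1.3]
gripper_width: 0.637
grasp_force: 53.6
t: 12.85
eef_pos: [0.5976, -0.1659, 0.0893]
tool_rot: [-0.3, 0.702, 0.4, 0.507]
contact_force: [0.9, -0.4, -2.9]
gripper_width: 0.634
grasp_force: 53.6
t: 13.1
eef_pos: [0.5978, -0.1657, 0.0881]
tool_rot: [-0.3, 0.701, 0.4, 0.508]
contact_force: [-1.6, -0.5, 2.4]
gripper_width: 0.635
grasp_force: 53.9
```

```bash
python3 -m creep '[[-1,0,0,-0.5,0,0,0],[-1,0,0,0,0,0,0]]' && python3 -m creep '[[0.3,0,0,0,0,0,0],[0.4,0,0,0,0,0,0],[0.55,0,0,0,0,0,0],[0.65,0,0,0,0,0,0],[0.65,0,0,0,0,0,0]]' && python3 -m creep '[[0.65,-10,-17,0,0,0,0],[0.65,-10,-17,0,0,0,0],[0.65,-20,-35,0,0,0,0],[0.65,-20,-35,0,0,0,0],[0.65,-5,-10,50,0,0,0]]'&& python3 -m creep '[[0.65,0,0,50,0,0,0],[0.65,0,0,50,0,0,0],[0.65,0,0,30,0,0,0]]'
python3 - <<'E'
from h import *
o=get_obs();print(o['q'].round(3))
for n,(a,bb,cc,dd) in dict(scene=(200,350,90,240),top=(110,290,310,490)).items():
    p,d=read_camera(n); globals()[n]=cv2.resize(p[a:bb,cc:dd,::-1],(400,400),interpolation=2)
cv2.imwrite("pics/d.png",np.hstack([scene,top]))
E
```

```text
t: 13.35
eef_pos: [0.5979, -0.1656, 0.0881]
tool_rot: [-0.3, 0.701, 0.4, 0.508]
contact_force: [-2.2, -0.9, 4.8]
gripper_width: 0.636
grasp_force: 54.0
t: 13.98
eef_pos: [0.5975, -0.1659, 0.0865]
tool_rot: [-0.3, 0.702, 0.4, 0.507]
contact_force: [-0.1, 1.4, -0.8]
gripper_width: 0.824
grasp_force: 0.0
t: 14.6
eef_pos: [0.5288, -0.2848, 0.1327]
tool_rot: [-0.3, 0.705, 0.396, 0.506]
contact_force: [1.2, 0.3, 1.4]
gripper_width: 0.823
grasp_force: 0.0
t: 14.98
eef_pos: [0.532, -0.2818, 0.2692]
tool_rot: [-0.298, 0.702, 0.4, 0.507]
contact_force: [-0.1, -0.6, -0.9]
gripper_width: 0.827
grasp_force: 0.0
[ 1.258  0.742 -0.553  1.672 -0.855  1.359  0.661]
```

View pics/d.png

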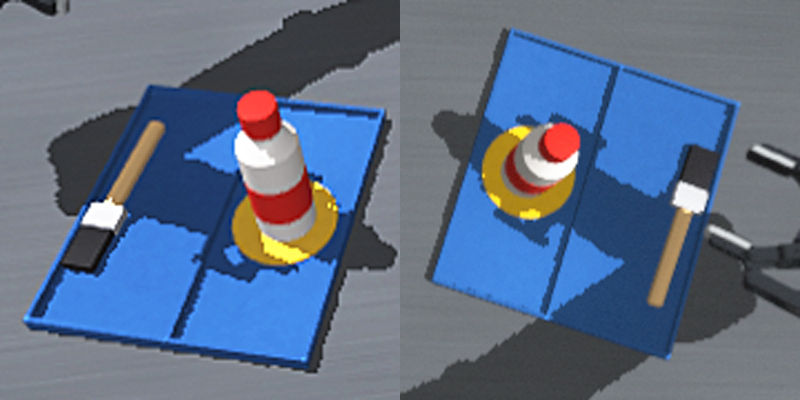

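The bottle stands upright near the middle of the yellow pad (crop (280,165) in scene, (540,165) in top), and the wide brush hasn't moved. Next is the brush.

```bash
python3 -m creep '[[0.0,-10,15,0,-0.157,0.09,0],[0.0,-10,25,0,-0.157,0.09,0],[0.0,-10,25,0,-0.157,0.09,0],[0,-10,25,0,-0.157,0.09,0],[0,-10,25,0,-0.157,0.09,0]]' && python3 -m creep '[[0,-5,30,0,-0.157,0.09,0],[0,-5,30,0,-0.157,0.09,0],[0,-5,30,0,0,0,0.171],[0,-5,30,0,0,0,0.171],[0,-5,30,0,0,0,0.171]]' && python3 -m creep '[[0,-5,35,0,0,0,0.171],[0,-5,35,0,0,0,0.171],[0,-5,35,0,0,0,0.171],[0,-5,35,0,0,0,0.171],[0,-6,35,0,0,0,0.171]]' && python3 -m creep '[[0,0,0,-30,0,0,0.171],[0,0,0,-30,0,0,0.171],[0,0,0,-30,0,0,0.171],[0,0,0,0,0,0,0],[0,0,0,0,0,0,0]]'
python3 - <<'E'
from h import *
o=get_obs();print(o['q'].round(3))
from scipy.spatial.transform import Rotation as R
f=lambda q:R.from_quat(np.r_[q[1:],q[0]]); r=f(o['tool_rot']); print(r.as_matrix().round(3)); y=r.apply([0,1,0]);print(np.degrees(np.arctan2(y[1],y[0])))
p,d=read_camera("top"); cv2.imwrite("pics/e.png",cv2.resize(p[190:320,150:280,::-1],(600,600),interpolation=2))
E
```

```text
t: 15.7
eef_pos: [0.4817, -0.1662, 0.2671]
tool_rot: [-0.088, 0.857, 0.486, 0.149]
contact_force: [0.4, 0.5, -0.9]
gripper_width: 0.497
grasp_force: 0.0
t: 16.32
eef_pos: [0.457, -0.0155, 0.2662]
tool_rot: [0.0, 0.714, 0.7, -0.003]
contact_force: [-0.2, 0.5, -0.2]
gripper_width: 0.498
grasp_force: 0.0
t: 16.95
eef_pos: [0.4317, 0.1593, 0.2663]
tool_rot: [0.002, 0.36, 0.933, -0.003]
contact_force: [0.6, 0.3, -0.4]
gripper_width: 0.503
grasp_force: 0.0
t: 17.58
eef_pos: [0.4322, 0.1595, 0.1774]
tool_rot: [0.002, 0.115, 0.993, -0.002]
contact_force: [0.6, 0.2, -0.5]
gripper_width: 0.497
grasp_force: 0.0
[ 0.269  0.303 -0.877  2.063  0.304  0.902  0.564]
[[-0.974  0.228  0.004]
 [ 0.228  0.974 -0.004]
 [-0.005 -0.003 -1.   ]]
76.81681555396617
```

View pics/e.png

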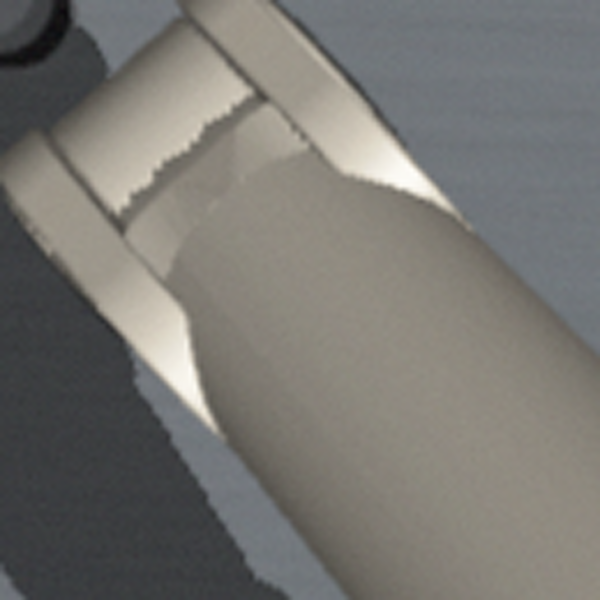

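The arm hides the brush in this view, so I'll rely on the earlier two-view measurement; there is 13 mm of margin on each side.

```bash
python3 -m creep '[[0,-1,3,-50,0,0,0.012],[0,0,0,-50,0,0,0],[0,0,0,-40,0,0,0],[0,0,0,-22,0,0,0],[0,0,0,0,0,0,0]]' && python3 -m creep '[[0,0,0,-8,0,0,0],[0,0,0,0,0,0,0],[-0.5,0,0,0,0,0,0],[-0.8,0,0,0,0,0,0],[-1,0,0,0,0,0,0]]' 30 && python3 -m creep '[[-1,0,0,0,0,0,0],[-1,0,0,0,0,0,0],[-1,0,0,10,0,0,0],[-1,0,0,30,0,0,0]]'
```

```text
t: 18.25
eef_pos: [0.4308, 0.1627, 0.0145]
tool_rot: [0.002, 0.107, 0.994, -0.002]
contact_force: [-0.8, -0.3, -0.4]
gripper_width: 0.499
grasp_force: 0.0
t: 18.88
eef_pos: [0.4311, 0.163, 0.0074]
tool_rot: [0.003, 0.107, 0.994, -0.001]
contact_force: [-1.2, -1.1, 5.3]
gripper_width: 0.173
grasp_force: 29.3
t: 19.38
eef_pos: [0.4296, 0.1625, 0.0468]
tool_rot: [0.001, 0.107, 0.994, -0.002]
contact_force: [1.9, 0.9, -0.6]
gripper_width: 0.177
grasp_force: 29.7
```

```bash
python3 -m creep '[[-1,0,0,55,0,0,0],[-1,0,0,55,0,0,0],[-1,5,0,55,0,0,-0.1788],[-1,5,0,48,0,0,-0.1788],[-1,5,-25,0,0,0,-0.1788]]' && python3 -m creep '[[-1,5,-28,0,0,0,-0.1788],[-1,5,-28,0,0,0,-0.1788],[-1,5,-28,0,0,0,-0.1788],[-1,5,-28,0,0,0,-0.1788],[-1,8,-28,0,0,0,-0.1788]]' && python3 -m creep '[[-1,8,-28,0,0,0,-0.1788],[-1,8,-28,0,0,0,-0.1788],[-1,8,-28,0,0,0,-0.1788],[-1,8,-28,0,0,0,-0.1788],[-1,8,-28,0,0,0,-0.1788]]' && python3 -m creep '[[-1,8,-28,0,0,0,-0.1788],[-1,8,-28,0,0,0,-0.1788],[-1,8,-28,0,0,0,-0.1788],[-1,8,-28,0,0,0,-0.1788],[-1,6,-26,0,0,0,-0.1788]]' && python3 -m creep '[[-1,0,0,0,0,0,0],[-1,0,0,0,0,0,0]]'
python3 - <<'E'
from h import *
o=get_obs();print(o['q'].round(3))
from scipy.spatial.transform import Rotation as R
f=lambda q:R.from_quat(np.r_[q[1:],q[0]]); r=f(o['tool_rot']); print(r.as_matrix().round(3)); y=r.apply([0,1,0]);print(np.degrees(np.arctan2(y[1],y[0])))
E
```

```text
t: 20.0
eef_pos: [0.4474, 0.1406, 0.2644]
tool_rot: [0.005, 0.367, 0.93, 0.001]
contact_force: [-0.6, -1.0, -1.3]
gripper_width: 0.174
grasp_force: 29.7
t: 20.62
eef_pos: [0.4731, -0.0028, 0.2602]
tool_rot: [0.001, 0.734, 0.679, -0.003]
contact_force: [0.8, -0.8, -0.5]
gripper_width: 0.169
grasp_force: 29.7
t: 21.25
eef_pos: [0.5134, -0.1426, 0.2602]
tool_rot: [-0.001, 0.956, 0.295, -0.003]
contact_force: [-0.0, 0.5, -0.7]
gripper_width: 0.171
grasp_force: 29.7
t: 21.88
eef_pos: [0.5515, -0.2806, 0.2601]
tool_rot: [-0.002, 0.989, -0.147, -0.002]
contact_force: [0.7, -0.6, 0.3]
gripper_width: 0.175
grasp_force: 29.7
t: 22.12
eef_pos: [0.5515, -0.279, 0.2598]
tool_rot: [-0.002, 0.99, -0.143, -0.002]
contact_force: [-0.4, 0.7, -0.7]
gripper_width: 0.176
grasp_force: 29.7
[ 0.509  0.371 -0.184  1.651  0.069  1.132 -1.551]
[[ 0.959 -0.284 -0.004]
 [-0.284 -0.959  0.005]
 [-0.005 -0.004 -1.   ]]
-106.49410613531299
```

```bash
python3 -m creep '[[-1,-9,-2,-50,0,0,0],[-1,0,0,-60,0,0,0],[-1,0,0,-60,0,0,0],[-1,0,0,-40,0,0,0],[-1,0,0,0,0,0,0]]'
python3 - <<'E'
from h import *
for n,(a,bb,cc,dd) in dict(scene=(210,360,90,240),top=(110,290,310,490)).items():
    p,d=read_camera(n); globals()[n]=cv2.resize(p[a:bb,cc:dd,::-1],(400,400),interpolation=2)
cv2.imwrite("pics/f.png",np.hstack([scene,top]))
E
```

```text
t: 22.75
eef_pos: [0.5403, -0.2797, 0.0471]
tool_rot: [-0.003, 0.99, -0.143, -0.005]
contact_force: [0.4, 0.7, 0.4]
gripper_width: 0.171
grasp_force: 29.7
```

View pics/f.png

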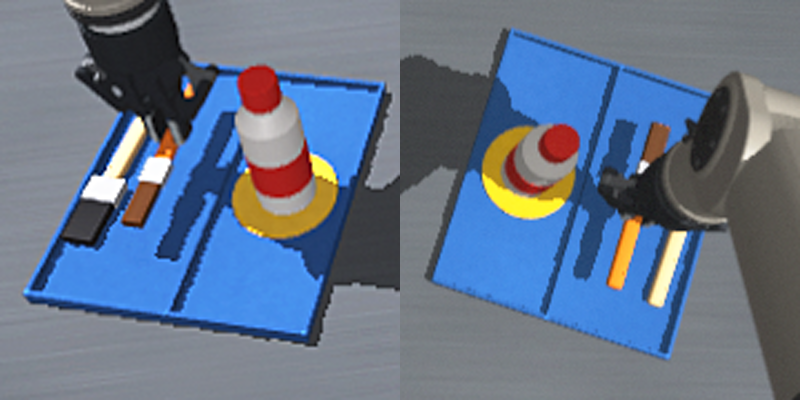

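The orange brush hangs over the bay with its bristles (657,135) pointing the same way as the wide brush's, and clear of both the divider and the wide brush. Now I'll lower it.

```bash
python3 -m creep '[[-1,0,0,-20,0,0,0],[-1,0,0,-12,0,0,0],[-1,0,0,-2,0,0,0],[-1,0,0,0,0,0,0]]' && python3 -m creep '[[-1,0,0,-1,0,0,0],[-1,0,0,0,0,0,0]]'
```

```text
t: 23.35
eef_pos: [0.5426, -0.2822, 0.0157]
tool_rot: [-0.002, 0.989, -0.145, -0.002]
contact_force: [-0.4, -0.6, -0.9]
gripper_width: 0.176
grasp_force: 29.7
t: 23.6
eef_pos: [0.5428, -0.2823, 0.015]
tool_rot: [-0.002, 0.989, -0.145, -0.002]
contact_force: [-0.5, 0.8, -2.0]
gripper_width: 0.175
grasp_force: 29.7
```

```bash
python3 -m creep '[[-1,0,0,-2,0,0,0],[-1,0,0,0,0,0,0]]' && python3 -m creep '[[-1,0,0,-1.5,0,0,0],[-1,0,0,0,0,0,0]]'
```

```text
t: 23.85
eef_pos: [0.5425, -0.2821, 0.0125]
tool_rot: [-0.002, 0.989, -0.145, -0.002]
contact_force: [-0.1, -0.2, 0.3]
gripper_width: 0.168
grasp_force: 29.7
t: 24.1
eef_pos: [0.5427, -0.2822, 0.0115]
tool_rot: [-0.002, 0.989, -0.145, -0.002]
contact_force: [-0.8, -0.4, 2.5]
gripper_width: 0.169
grasp_force: 30.1
```

Light contact with the floor. Releasing, rising clear and checking.

```bash
python3 -m creep '[[-0.6,0,0,0,0,0,0],[-0.4,0,0,0,0,0,0],[-0.3,0,0,0,0,0,0],[-0.3,0,0,0,0,0,0]]' && python3 -m creep '[[-0.3,0,0,15,0,0,0],[-0.3,0,0,40,0,0,0],[-0.3,0,0,60,0,0,0],[-0.3,0,0,60,0,0,0],[-0.3,0,0,60,0,0,0]]' && python3 -m creep '[[-0.3,-20,-60,0,0,0,0],[-0.3,-20,-60,0,0,0,0],[-0.3,-20,-60,0,0,0,0],[-0.3,-20,-60,0,0,0,0],[-0.3,-20,-40,0,0,0,0]]'
python3 - <<'E'
from h import *
for n,(a,bb,cc,dd) in dict(scene=(210,360,90,240),top=(110,290,310,490)).items():
    p,d=read_camera(n); globals()[n]=cv2.resize(p[a:bb,cc:dd,::-1],(400,400),interpolation=2)
cv2.imwrite("pics/g.png",np.hstack([scene,top]))
E
```

```text
t: 24.6
eef_pos: [0.5426, -0.2821, 0.0111]
tool_rot: [-0.002, 0.989, -0.145, -0.002]
contact_force: [0.0, 0.6, 0.9]
gripper_width: 0.346
grasp_force: 0.0
t: 25.22
eef_pos: [0.5424, -0.282, 0.2495]
tool_rot: [-0.002, 0.989, -0.145, -0.002]
contact_force: [0.7, -1.1, -0.7]
gripper_width: 0.351
grasp_force: 0.0
t: 25.85
eef_pos: [0.4416, -0.5623, 0.2473]
tool_rot: [-0.001, 0.989, -0.146, -0.002]
contact_force: [-0.2, -0.1, 0.2]
gripper_width: 0.349
grasp_force: 0.0
```

View pics/g.png

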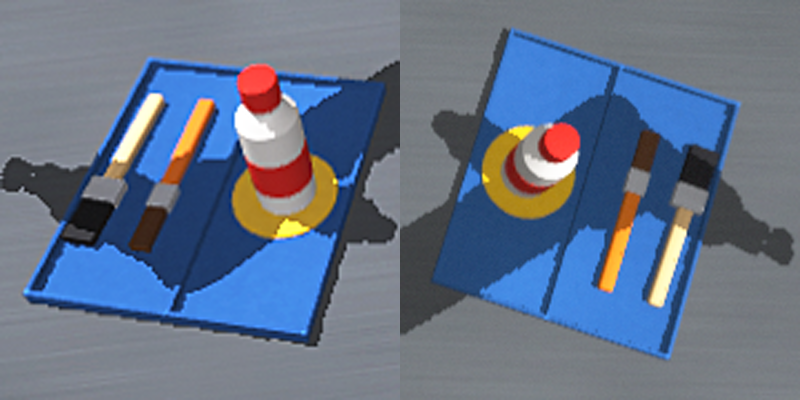

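The orange brush lies flat in the bay, (608,290) to (650,133), parallel to the wide brush at (658,304) to (700,150), with its bristles pointing the same way. The bottle is upright on the pad.

```bash
python3 -m creep '[[-0.3,0,0,0,0,0,0],[-0.3,0,0,0,0,0,0]]' >/dev/null; python3 -c "
from station import *;print(hand_in())"
```

```text
the job is handed in; nothing more can be done
None
```

The job is handed in at about 26 s, before any verdict came back: the paint bottle was tipped to about 50° below level for over a second, then set upright on the yellow pad, and the orange brush lies flat in the bay, parallel to the wide brush with bristles the same way.

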